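# Clamp a cardboard pallet foot in the stapling jig and hold it

## Task

The two halves of a cardboard pallet foot are to be stapled together in the jig on the steel bench. First slide the loose half flat along the board until it sits squarely against both the side rail and the half already resting at the end stop; then pump the orange trigger of the bar clamp again and again, moving the jaw by the trigger alone, until the rubber pad presses on the loose half. Finish while still holding the trigger squeezed, so that the pad keeps pressing firmly but gently enough not to crush the cardboard, and leave the other things on the bench where they are.

Things in the scene. Friction and masses are not known exactly. Their poses are not given: they have to be found in the camera images.
- jig: Stapling jig fixed to the bench. Origin under its plywood board, at bench height; z up; y = clamp axis, along which the jaw advances (+y). Jig frame, mm: board top z = 18, board x -165 to 70, y -195 to 190. Grey clamp frame, 26 wide in x, y -146 to -66, top z = 98. A toothed steel bar (8 wide, top z = 50) runs through it along y on x = 0 and sticks out behind, at most to y = -214.
- stop_face (a point): Middle of the face of the dark wood end stop, looking to -y of the jig: jig frame x = 17, y = 150, z = 38 mm. The stop is 105 mm wide (x -35 to 70), its top at z = 58. Axes as the jig's.
- rail_face (a point): Middle of the face of the dark wood side rail, looking to -x of the jig: jig frame x = 32, y = 75, z = 25 mm. The rail runs along y from 0 to 150 and is only 14 mm high above the board (top z = 32), lower than the halves. Axes as the jig's.
- loose_half_center (a point): Centre of the loose half, a brown laminated cardboard block, 64 mm (its x) by 60 mm (its y) by 48 mm high, about 60 g, lying flat on the board on the jig's -x side of the lane, turned up to 0.4 rad from the jig; axes as its sides. More than 60 N on it crushes it.
- first_half_center (a point): Centre of the first half, the same kind of block (64 by 60 by 48 mm), loose but already in place: its +y face at the end stop, its +x face at the rail, its -y face (which the loose half goes against) at y = 90 mm in the jig's frame.
- place_center (a point): Point on the jig where the centre of the loose half comes when it is home: jig frame x = 0, y = 60, z = 42 mm. Axes as the jig's.
- grip_point (a point): Point fixed on the jig at the height to squeeze the clamp: jig frame x = 0, y = -121, z = 137 mm, half-way between the back of the fixed grip (y = -141) and the front of the trigger when fully squeezed (y = -101). Axes as the jig's; squeeze along its y. Grip and trigger together measure 56 mm across at rest (trigger front at y = -85), 40 mm fully squeezed; only the trigger moves.
- grip_top (a point): Middle of the top of the fixed black grip of the clamp, jig frame x = 0, y = -130, z = 166 mm. The grip is upright, 26 mm wide in x, 22 mm deep in y (-141 to -119), from z = 88 up; the trigger stands in front of it (+y). Axes as the jig's.
- trigger_front (a point): Point on the front (+y side) of the trigger, moving with it, 52 mm above its pivot, where a finger pulls it towards the grip (-y). The trigger is an upright orange round bar 14 mm thick, ending in a ball 84 mm above its pivot; pivot at jig frame y = -100, z = 85 mm.
- trigger (a joint): Trigger angle, rad: 0 at rest, 0.30 fully squeezed on its stop. A spring returns it: 3 N at trigger_front at rest, 5 N squeezed; driving the free jaw takes 4 N more. Let go, it is back at rest in about 0.5 s. When the pad bears on the work the trigger stalls well short of its stop (near 0.2). If it reaches 0.28 or more, pump again.
- jaw (a joint): Travel of the toothed bar with jaw head and pad, m; 0 = rearmost, grows as the pad advances (+y). A pawl on the trigger drives it by teeth of 7 mm pitch: each full squeeze from rest advances it 7 mm (the first one 2 to 9 mm); a squeeze to only 0.24 still gains a tooth. It stays there when the trigger springs back. The pad meets a half that is home at about 0.042.
- pad_face (a point): Centre of the front face of the black rubber pad (36 mm wide, 38 mm high) on the jaw head; moves with the jaw. Pad force grows with the squeeze: fingers closing with 14 N give 15 to 31 N at the pad (most when only the trigger side bears), 28 N about 38 N; about 9 N at the trigger are lost in spring and friction. When the trigger is let go the pressure is mostly gone.
- stapler: Green hand stapler, 150 mm long, 75 mm high, lying on the bench left of the jig; to be left alone. Origin at the centre of its underside.
- staple_box: Small blue box of staples, 42 by 70 by 26 mm, standing on the jig's board on the -x side of the clamp; to be left alone. Origin at the centre of its underside.
- spray_bottle: Spray bottle with red head, 225 mm high; to be left alone. Origin at the centre of its underside.
- steel_bowl: Steel bowl, 220 mm across, 85 mm high; to be left alone. Origin at the centre of its underside.
- grater: Steel box grater, 240 mm high; to be left alone. Origin at the centre of its underside.
- tape_dispenser: Grey tape dispenser with a roll of brown tape, 160 mm long, 116 mm high; to be left alone. Origin at the centre of its underside.
Things that resemble listed ones, but are neither listed nor needed, are in the scene too. Leave any blue or pink look-alike of the part that bears loose_half_center alone.

How it is judged:
By the outcome, as a careful person would: the job done as asked, in the order asked, and still so for the second after the job is handed in, while the arm keeps its last pose, push and grip.
It also fails if it takes over 72 s, if anything falls off the work surface, if the arm or the gripper's body presses on something with over 40 N, if the wrist force passes 120 N, or if a joint passes its speed limit or range.

## Robot

A 7-joint arm with a two-finger parallel gripper is mounted at the origin on the work surface. World frame = base frame: x ahead of the robot, y to its left, z up, the work surface at z = 0. Lengths are in m, angles in rad, forces in N, time in s.
With the tool pointing down it reaches from about 0.425 to 0.95 m from the base axis. Payload 16.7 kg.
Tool frame: the origin (TCP) lies midway between the tips of the shut fingers; the grasp point (between the pads) lies 19 mm behind it; z points along the fingers, y is the direction in which the jaws open and shut (so a half turn about z gives the same grasp; the last joint's range is limited). The gripper opens to 94 mm and grips with 3 to 60 N. Pads are 16 mm wide; open, the fingers measure 119 mm over their backs; the gripper's body (75 mm by 177 mm) begins 78 mm behind the grasp point.
Start: joints at [-1.381, 0.426, 0.074, 1.606, -0.034, 1.111, -0.067], TCP at [0.225, 0.636, 0.205] pointing down, gripper open.
Joint ranges: [-2.85, 2.85], [-0.5, 2.14], [-1.23, 1.37], [0.21, 2.46], [-1.02, 4.16], [0.16, 2.05], [-2.73, 2.73]. Speed limits (rad/s): [1.89, 1.89, 2.39, 2.39, 3.01, 3.01, 3.01].

## Interface

Orientations are given as a 3x3 rotation matrix whose columns are the frame's x, y, z axes.
In Python, from cell import manip gives the robot as it stands.
- The arm moves only by the tool step_arm, never from a script. Its argument "motion" is a list that holds one entry, the list of rows, each a list of 4 numbers: the shift along the tool's x, y, z in m, then the turn about the tool's z in rad. A call has 1 to 8 rows; each row is the pose to reach, as a shift and turn from the pose commanded when the call began, along the tool's axes at that moment; what a row does not reach only later rows make up. A row lasts 1/10 s, in which the tool goes at most 50 mm and 8.59 degrees, less where a joint would pass 70% of its speed; a pose out of reach is approached as far as the arm can. A call with a gripper value outside its range is refused whole. "claw" is the opening, from 0 (shut) to 1 (fully open), set as the call begins (left out, the last holds). The fingers move at their own pace and stop on an object; "grip_force" is the grip in N (left out, the last holds). Time passes only in rows, so rows that repeat a pose let the fingers close. It gives the time, the measured TCP pose, the force and the opening at its end, in the units of the state.
- manip.observe(): the state, without advancing time (a new reading comes with each control period).
- manip.snapshot(name): name is "side" or "top" or "wrist"; returns a dict with "pixels" (400x640x3 uint8, blue, green, red), "K" (3x3 intrinsics, pixels), "rvec" (rotation vector, rad) and "tvec" (3), from world to camera coordinates, as OpenCV has them. Camera axes: x right, y down, z forward; pixel columns grow to the right and rows downward; lengths in m; the calibration is good to about 2 mm. The wrist camera is an equidistant fisheye: a pixel r from the principal point sees the ray r / f radians off the axis. A picture is of the moment at which its call begins. There is no depth.
- manip.close_job(): hands the job in, once; it reports no verdict.
Trained networks look in a picture, given as the dict that the camera call returned (one of the last four; its "shot" number tells which), for a name from the list of things; names that differ only in an ending like _2 or _b are one class to them, and where a whole thing is asked for, a point or a joint stands for the part that bears it (a point fixed in the world has none). Each returns a list of dicts, best first, with "p" (0 to 1); they miss things now and then, are a little off and sometimes report something else, mostly with a low value. They report only what shows in the picture. A call takes as long as a camera call. They do not tell look-alikes from the thing itself.
- manip.find_in(picture, thing): "position" ([column, row] in pixels, amid what is visible of it).
- manip.trace(picture, thing): "pixels" (400x640 bool, what is visible of it) and "position" ([column, row] in pixels, amid what is visible of it).
- manip.mark_of(picture, thing): "position" ([column, row] in pixels: a listed point, or the origin of a listed thing).
The state is a dict: "clock": time; "joints": joint angles; "qd": joint speeds; "joint_efforts": joint torques, N m; "tool_pos": TCP position; "tool_rot": TCP orientation; "contact_force": force on the tool from outside, world axes, zero at the start; "ft_torque": the same for the moment, N m; "opening": opening from 0.0 (shut) to 1.0 (fully open).
Only numpy, scipy, OpenCV 4.12 (cv2) and the standard library are available. Lean on these libraries where they do the work, as an engineer would, in place of code of your own. Each camera call takes 0.05 s, during which the arm holds its last target.

## Working session

There is one attempt and no reset: what is moved stays moved. The work goes in short steps, Python scripts to look and compute and a tool call to move; the robot and the scene stay as the last step left them, time stands still between calls to the robot, and variables do not carry over. Pictures are saved under pics/ and viewed, and the job is handed in when it is done.

Besides the shell and the picture viewer there is one more tool, called after "Request:" in YAML: its name, and indented under it one key for each argument. step_arm: Moves the arm, as the interface text tells. Its arguments: {"type":"object","properties":{"motion":{"type":"array"},"claw":{"type":"number"},"grip_force":{"type":"number"}},"required":["motion"]}

```bash
ls; mkdir -p pics; python3 - <<'E'
from cell import manip
import cv2,pickle
o=manip.observe()
print(o['clock'],o['tool_pos'],o['tool_rot'],o['opening'],o['contact_force'])
for n in ['side','top','wrist']:
    s=manip.snapshot(n); cv2.imwrite(f'pics/{n}0.png',s['pixels']); pickle.dump(s,open(f'/tmp/{n}0.pkl','wb'))
    print(n,s['K'],s['rvec'],s['tvec'],s['shot'])
    for t in ['jig','stop_face','rail_face','loose_half_center','first_half_center','place_center','grip_point','grip_top','trigger_front','pad_face','staple_box']:
        print(t,[(([round(float(v),1) for v in d['position']]),round(d['p'],2)) for d in manip.mark_of(s,t)][:4])
E
```

```text
pics
0.0 [0.22485669 0.63599335 0.2047737 ] [[-9.42815424e-01  3.33315121e-01 -3.27382129e-04]
 [ 3.33315267e-01  9.42814636e-01 -1.22285750e-03]
 [-9.89362326e-05 -1.26205037e-03 -9.99999199e-01]] 0.9991712162285444 [ 0.21285488 -0.87841207 -0.1763502 ]
side [[509.42406118   0.         323.31288328]
 [  0.         509.42406118 201.25766241]
 [  0.           0.           1.        ]] [ 2.02529316 -0.72981118  0.4137866 ] [-0.31596806  0.3177687   1.33736129] 1
jig [([364.3, 232.9], 0.8), ([469.2, 284.6], 0.7)]
stop_face [([352.8, 199.0], 0.65), ([401.7, 357.2], 0.45)]
rail_face [([360.7, 214.8], 0.73)]
loose_half_center [([342.0, 304.2], 0.87), ([335.4, 221.0], 0.86), ([264.6, 238.8], 0.74), ([243.8, 222.4], 0.61)]
first_half_center [([353.0, 203.6], 0.56)]
place_center [([358.3, 212.6], 0.83)]
grip_point [([384.2, 215.7], 0.89), ([467.9, 285.6], 0.25)]
grip_top [([389.3, 207.8], 0.68)]
trigger_front [([378.9, 208.0], 0.55), ([356.3, 214.3], 0.36)]
pad_face [([363.4, 225.3], 0.73)]
staple_box [([349.0, 257.8], 0.9)]
top [[492.99351959   0.         320.80111406]
 [  0.         492.993
[... 394 characters left out ...]

place_center [([313.8, 169.2], 0.69)]
grip_point [([368.6, 177.9], 0.9)]
grip_top [([365.0, 180.8], 0.8)]
trigger_front [([311.9, 162.5], 0.64), ([355.1, 173.0], 0.5)]
pad_face [([332.4, 175.2], 0.72), ([293.4, 158.4], 0.55)]
staple_box [([357.0, 214.5], 0.67), ([328.3, 175.0], 0.58)]
wrist [[309.70691629   0.         320.09770878]
 [  0.         309.70691629 202.89663481]
 [  0.           0.           1.        ]] [-2.39614853 -1.69520116 -0.20751164] [-0.67507332 -0.02535586  0.39054569] 3
jig []
stop_face []
rail_face []
loose_half_center [([18.3, 333.3], 0.46)]
first_half_center []
place_center []
grip_point []
grip_top []
trigger_front []
pad_face [([226.5, 360.6], 0.44)]
staple_box []
```

View pics/side0.png

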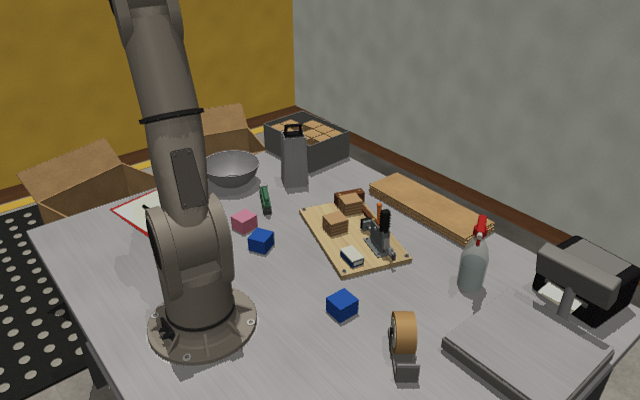

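View pics/top0.png

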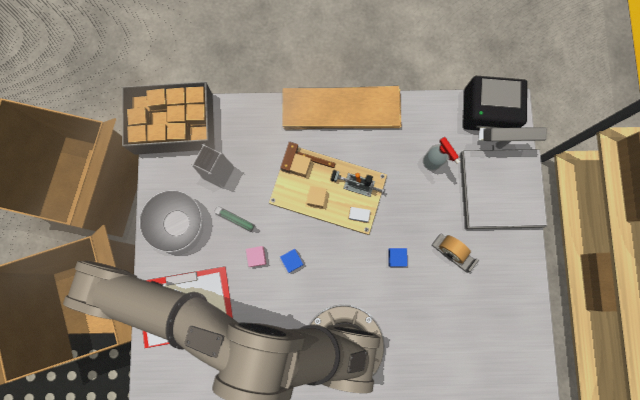

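View pics/wrist0.png

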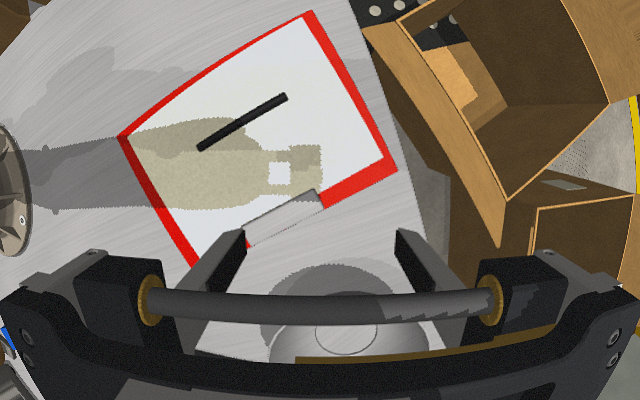

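```bash
cat > h.py <<'E'
import numpy as np,cv2,pickle
def load(n): return pickle.load(open(f'/tmp/{n}.pkl','rb'))
def proj(s,P,fish=False):
    P=np.atleast_2d(np.asarray(P,float)); R=cv2.Rodrigues(np.asarray(s['rvec'],float))[0]; X=P@R.T+np.asarray(s['tvec']).ravel()
    K=s['K']
    if fish:
        r=np.hypot(X[:,0],X[:,1]); th=np.arctan2(r,X[:,2]); k=th/np.maximum(r,1e-9); u=X[:,:2]*k[:,None]
    else: u=X[:,:2]/X[:,2:]
    return u*[K[0,0],K[1,1]]+[K[0,2],K[1,2]]
def back(s,px,z,fish=False):
    R=cv2.Rodrigues(np.asarray(s['rvec'],float))[0]; K=s['K']; t=np.asarray(s['tvec']).ravel()
    u=(np.asarray(px,float)-[K[0,2],K[1,2]])/[K[0,0],K[1,1]]
    if fish:
        th=np.hypot(*u); d=np.array([*(u/max(th,1e-9)*np.sin(th)),np.cos(th)])
    else: d=np.array([*u,1.])
    d=R.T@d; c=-R.T@t
    return c+d*(z-c[2])/d[2]
def jw(p,P):
    P=np.atleast_2d(np.asarray(P,float)); c,s_=np.cos(p[2]),np.sin(p[2])
    return np.c_[p[0]+c*P[:,0]-s_*P[:,1],p[1]+s_*P[:,0]+c*P[:,1],P[:,2]]
E
python3 - <<'E'
from h import *
from scipy.optimize import least_squares
J={'jig':(0,0,0),'stop_face':(17,150,38),'rail_face':(32,75,25),'place_center':(0,60,42),'grip_point':(0,-121,137),'grip_top':(0,-130,166),'first_half_center':(0,120,42)}
S={'side':load('side0'),'top':load('top0')}
obs=[('side','jig',364.3,232.9),('side','stop_face',352.8,199),('side','rail_face',360.7,214.8),('side','place_center',358.3,212.6),('side','grip_point',384.2,215.7),('side','grip_top',389.3,207.8),('side','first_half_center',353,203.6),
('top','jig',326.1,181.3),('top','stop_face',294.5,161.1),('top','rail_face',312.6,162.2),('top','place_center',313.8,169.2),('top','grip_point',368.6,177.9),('top','grip_top',365,180.8),('top','first_half_center',302.7,166.4)]
def res(p): return np.concatenate([proj(S[c],jw(p,np.array(J[n])/1000))[0]-[u,v] for c,n,u,v in obs])
r=least_squares(res,[.55,0,-.3],loss='soft_l1'); p=r.x; print(p); print(res(p).reshape(-1,2).round(1))
for n,px in dict(loose=(315.1,197.2),blue=(254.1,256.9)).items(): print(n,back(S['top'],px,.042))
print('loose side',back(S['side'],(335.4,221.0),.042))
print('grater',back(S['top'],(210,165),.12),'bowl',back(S['top'],(171,222),.05),'bottle',back(S['top'],(440,155),.1),'stapler',back(S['top'],(237,219),.03))
im=S['top']['pixels'].copy(); 
B=np.array([(-165,-195,18),(70,-195,18),(70,190,18),(-165,190,18)])/1000
for k in S:
    im=cv2.resize(S[k]['pixels'],None,fx=4,fy=4,interpolation=cv2.INTER_CUBIC)
    q=proj(S[k],jw(p,B)); cv2.polylines(im,[(q*4+2).astype(int)],True,(0,0,255),1)
    c=(proj(S[k],jw(p,[[0,0,.02]]))[0]*4).astype(int)
    cv2.imwrite(f'pics/{k}_crop.png',im[max(0,c[1]-270):c[1]+290,c[0]-360:c[0]+360])
E
```

```text
[ 0.60990314  0.02717864 -0.30192753]
[[-0.2 -0.4]
 [-2.8  0.8]
 [ 2.4 -2. ]
 [-1.6  0.1]
 [ 0.1  1. ]
 [-2.8  2.2]
 [-3.8  0.3]
 [ 5.4 -4.4]
 [-0.6 -1.9]
 [ 2.  -0.4]
 [ 2.3  0.8]
 [-2.1  0.3]
 [ 4.9 -3.7]
 [-2.3 -0.9]]
loose [0.5269002  0.09006316 0.042     ]
blue [0.31608645 0.31055801 0.042     ]
loose side [0.53951354 0.09234961 0.042     ]
grater [0.63459204 0.45516254 0.12      ] bowl [0.44555119 0.60569345 0.05      ] bottle [ 0.6610774  -0.35783535  0.1       ] stapler [0.45435116 0.37393676 0.03      ]
```

View pics/top_crop.png

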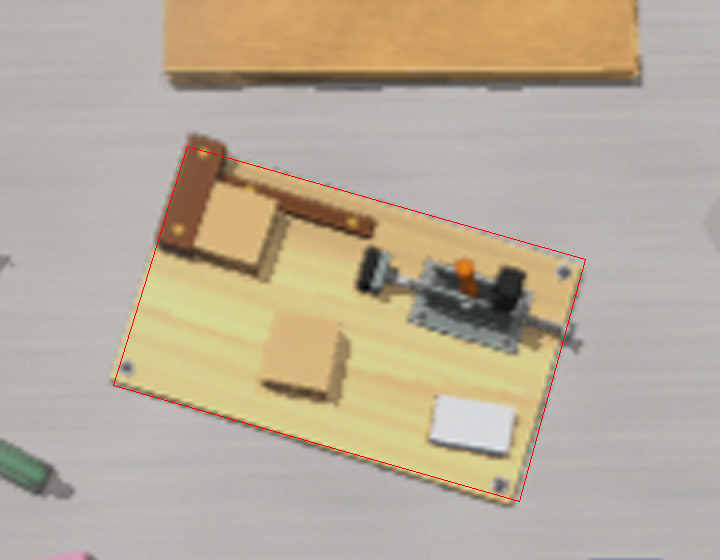

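View pics/side_crop.png

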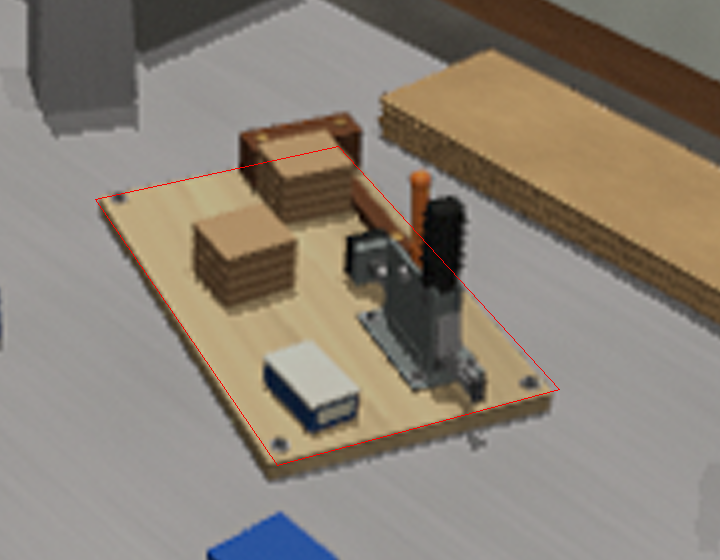

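```bash
python3 - <<'E'
from h import *
from cell import manip
s=load('wrist0'); o=manip.observe()
R=cv2.Rodrigues(np.array(s['rvec']))[0]; c=-R.T@np.array(s['tvec']).ravel()
print('cam world',c,'in tool',o['tool_rot'].T@(c-o['tool_pos'])); print('cam axes in tool (cols)',(o['tool_rot'].T@R.T).round(2))
d=np.array([.533,.091,.28])-o['tool_pos']; print(o['tool_rot'].T@d,o['joints'])
E
```

```text
cam world [0.15902277 0.65985737 0.38495826] in tool [ 7.00221012e-02  1.52605793e-04 -1.79461519e-01]
cam axes in tool (cols) [[ 0.   -0.97 -0.24]
 [ 1.    0.   -0.  ]
 [ 0.   -0.24  0.97]]
[-0.47219878 -0.41149821 -0.07451377] [-1.38049337  0.4260675   0.073892    1.60598522 -0.03408942  1.1108077
 -0.06711211]
```

Request:
step_arm:
  motion:
    - [[-0.034,-0.03,-0.008,0.1],[-0.068,-0.06,-0.016,0.2],[-0.102,-0.09,-0.024,0.3],[-0.136,-0.12,-0.032,0.4],[-0.17,-0.15,-0.04,0.5],[-0.204,-0.18,-0.048,0.6],[-0.238,-0.21,-0.056,0.7],[-0.272,-0.24,-0.064,0.8]]
  claw: 1.0

```text
clock: 2.6
tool_pos: [0.4021, 0.3177, 0.2701]
tool_rot: [[-0.414, 0.91, 0.0], [0.91, 0.414, 0.001], [0.001, 0.0, -1.0]]
contact_force: [1.4, 0.7, 0.5]
opening: 1.001
```

```bash
python3 - <<'E'
from h import *
from cell import manip
o=manip.observe(); d=np.array([.533,.091,.28])-o['tool_pos']; print(o['clock'],o['tool_pos'],o['tool_rot'].T@d,np.degrees(np.arctan2(o['tool_rot'][1,1],o['tool_rot'][0,1])))
E
```

```text
2.6 [0.40205763 0.31770702 0.27005033] [-0.26057047  0.02534754 -0.01007508] 24.455003411853397
```

Request:
step_arm:
  motion:
    - [[-0.04,0.004,0,0.1],[-0.08,0.008,0,0.2],[-0.12,0.012,-0.005,0.3],[-0.16,0.016,-0.01,0.4],[-0.2,0.02,-0.01,0.5],[-0.24,0.024,-0.01,0.6],[-0.26,0.025,-0.01,0.61],[-0.26,0.025,-0.01,0.61]]

```text
clock: 3.4
tool_pos: [0.5337, 0.0906, 0.2797]
tool_rot: [[0.183, 0.983, 0.001], [0.983, -0.183, -0.001], [-0.001, 0.001, -1.0]]
contact_force: [-0.3, -0.2, 0.6]
opening: 1.0
```

```bash
python3 - <<'E'
from h import *
from cell import manip
o=manip.observe(); print(o['clock'],o['tool_pos'],np.degrees(np.arctan2(o['tool_rot'][1,1],o['tool_rot'][0,1])),o['qd'].round(3) if hasattr(o['qd'],'round') else o['qd'])
s=manip.snapshot('wrist'); pickle.dump(s,open('/tmp/w1.pkl','wb'))
cv2.imwrite('pics/w1.png',s['pixels'])
for t in ['loose_half_center','rail_face','grip_top','stop_face','first_half_center','place_center']: print(t,[([round(float(v),1) for v in d['position']],round(d['p'],2)) for d in manip.mark_of(s,t)][:3])
p=[ 0.60990314,0.02717864,-0.30192753]
im=s['pixels'].copy()
B=np.array([(-165,-195,18),(70,-195,18),(70,190,18),(-165,190,18)])/1000
L=[]
for a,b in zip(B,np.roll(B,-1,0)): L+=[a+(b-a)*k/20 for k in range(20)]
cv2.polylines(im,[proj(s,jw(p,L),True).astype(int)],True,(0,0,255),1)
cv2.imwrite('pics/w1o.png',im)
E
```

```text
3.4 [0.53373256 0.09063645 0.27967858] -10.531021984957594 [-0.037 -0.009 -0.053  0.014  0.    -0.    -0.038]
loose_half_center [([161.0, 153.0], 0.91), ([232.5, 350.8], 0.77), ([155.1, 68.2], 0.67)]
rail_face [([408.8, 160.2], 0.79)]
grip_top [([375.4, 341.6], 0.86)]
stop_face [([412.7, 104.2], 0.73), ([375.1, 341.3], 0.24)]
first_half_center [([398.7, 126.1], 0.57), ([379.9, 209.8], 0.17)]
place_center [([391.0, 170.6], 0.59)]
```

View pics/w1o.png

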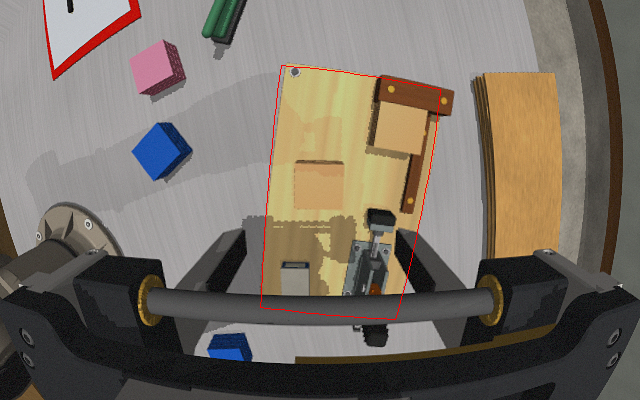

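```bash
python3 - <<'E'
from h import *
s=load('w1'); im=s['pixels'][55:205,270:470]
im=cv2.resize(im,None,fx=4,fy=4,interpolation=cv2.INTER_CUBIC); cv2.imwrite('pics/w1c.png',im)
E
```

```text
(no output)
```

View pics/w1c.png

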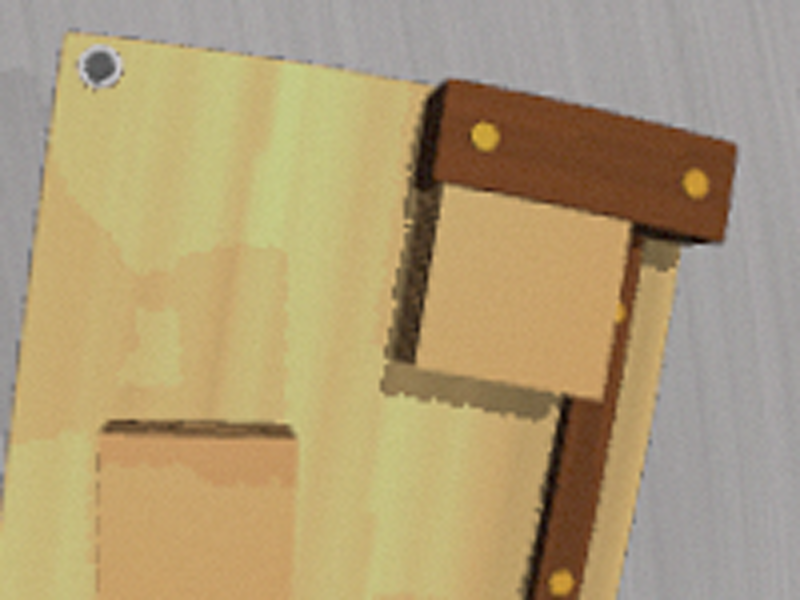

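```bash
python3 - <<'E'
from h import *
s=load('w1'); im=s['pixels'][140:290,270:470]
im=cv2.resize(im,None,fx=4,fy=4,interpolation=cv2.INTER_CUBIC); cv2.imwrite('pics/w1d.png',im)
E
```

```text
(no output)
```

View pics/w1d.png

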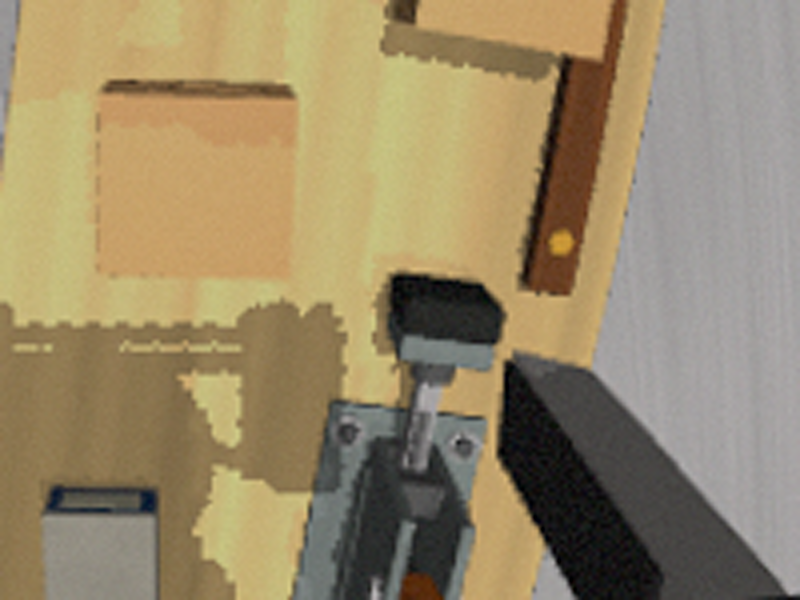

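```bash
python3 - <<'E'
from h import *
from scipy.optimize import least_squares
s=load('w1'); t=load('top0')
F=[((-165,190,18),(286,63.3)),((-35,150,58),(378.8,100.5)),((70,150,58),(450.8,115.5)),((-32,150,66),(380.8,101)),((32,150,66),(428,110.5)),((32,90,66),(420.8,155.5)),((-32,90,66),(373.5,146.3)),((32,0,32),(403.5,212))]
P=np.array([f[0] for f in F])/1000; U=np.array([f[1] for f in F])
f=lambda p:(proj(s,jw(p,P),True)-U).ravel()
r=least_squares(f,[.61,.027,-.3]); print('wrist fit',r.x); print(f(r.x).reshape(-1,2).round(1))
# top camera board corners from crop: px
p0=[ 0.60990314,0.02717864,-0.30192753]; c=(proj(t,jw(p0,[[0,0,.02]]))[0]*4).astype(int)
org=np.array([c[0]-360,c[1]-270])
L=np.array([(264,328),(342,322)])
# loose block
P2=np.array([(-32,30,66),(32,30,66),(32,-30,66),(-32,-30,66)])/1000
U2=np.array([(295.5,163.5),(344,164.5),(343.3,209.5),(294.3,209)])
g=lambda p:(proj(s,jw(p,P2),True)-U2).ravel()
q=least_squares(g,[.53,.09,-.2]); print('loose',q.x); print(g(q.x).reshape(-1,2).round(1))
# overlay both into top for check
p=r.x
B=np.array([(-165,-195,18),(70,-195,18),(70,190,18),(-165,190,18)])/1000
H=np.array([(-32,90,66),(32,90,66),(32,150,66),(-32,150,66)])/1000
for nm,S in (('top',t),('side',load('side0'))):
    im=cv2.resize(S['pixels'],None,fx=4,fy=4,interpolation=cv2.INTER_CUBIC)
    for X in (jw(p,B),jw(q.x,P2),jw(p,H)): cv2.polylines(im,[(proj(S,X)*4+2).astype(int)],True,(0,0,255),1)
    c=(proj(S,jw(p,[[0,0,.02]]))[0]*4).astype(int)
    cv2.imwrite(f'pics/{nm}_crop2.png',im[max(0,c[1]-270):c[1]+290,c[0]-360:c[0]+360])
cy,sy=np.cos(p[2]),np.sin(p[2]); d=q.x[:2]-p[:2]; print('loose in jig',cy*d[0]+sy*d[1],-sy*d[0]+cy*d[1],q.x[2]-p[2])
print('place',jw(p,[[0,.06,.042]]),'gp',jw(p,[[0,-.121,.137]]))
E
```

```text
wrist fit [ 0.61267004  0.02769528 -0.31761331]
[[-0.6  0.1]
 [-1.   0.2]
 [ 0.7  0.4]
 [ 0.5 -0.4]
 [ 0.2 -0.6]
 [ 0.4 -0.9]
 [ 1.   0.3]
 [-1.1  0.9]]
loose [ 0.53139783  0.08413904 -0.20177657]
[[-0.8  0. ]
 [ 0.7 -0.1]
 [-0.2  0.2]
 [ 0.3 -0.1]]
loose in jig -0.09483465560099652 0.028239321656628277 0.11583674456613449
place [[0.63140805 0.08469429 0.042     ]] gp [[ 0.57488172 -0.08725272  0.137     ]]
```

View pics/top_crop2.png

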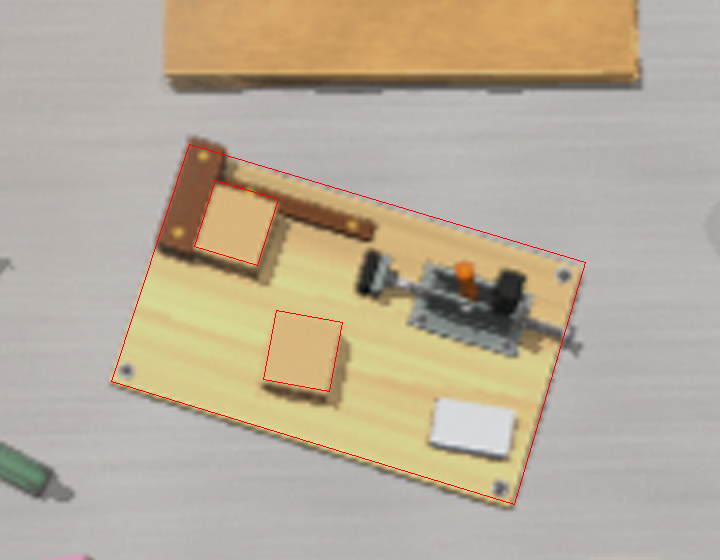

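View pics/side_crop2.png

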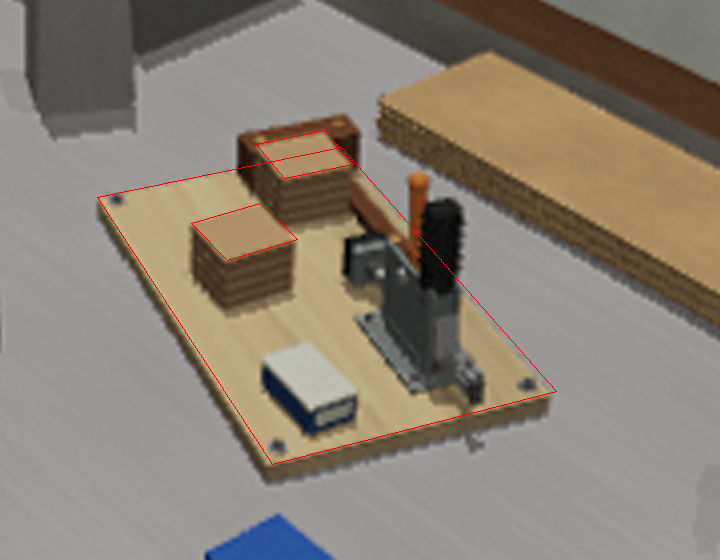

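Request:
step_arm:
  motion:
    - [[-0.007,-0.001,0.04,0.018],[-0.007,-0.001,0.085,0.018],[-0.007,-0.001,0.13,0.018],[-0.007,-0.001,0.17,0.018],[-0.007,-0.001,0.2,0.018],[-0.007,-0.001,0.225,0.018],[-0.007,-0.001,0.24,0.018],[-0.007,-0.001,0.24,0.018]]

```text
clock: 4.55
tool_pos: [0.5295, 0.087, 0.0381]
tool_rot: [[0.195, 0.981, -0.002], [0.981, -0.195, -0.001], [-0.001, -0.002, -1.0]]
contact_force: [-0.7, -0.2, 0.5]
opening: 0.999
```

Request:
step_arm:
  motion:
    - [[0,0,0,0],[0,0,0,0],[0,0,0,0],[0,0,0,0],[0,0,0,0]]
  claw: 0.0
  grip_force: 10

```text
clock: 5.05
tool_pos: [0.5309, 0.0872, 0.0402]
tool_rot: [[0.196, 0.981, 0.001], [0.981, -0.196, 0.001], [0.001, 0.001, -1.0]]
contact_force: [-1.5, 0.7, 8.1]
opening: 0.683
```

```bash
python3 - <<'E'
from h import *
from cell import manip
o=manip.observe(); print(o['clock'],o['tool_pos'],np.arctan2(o['tool_rot'][1,1],o['tool_rot'][0,1]),o['opening'],o['contact_force'])
s=manip.snapshot('wrist'); pickle.dump(s,open('/tmp/w2.pkl','wb')); cv2.imwrite('pics/w2.png',s['pixels'])
E
```

```text
5.05 [0.53088906 0.08716267 0.04016769] -0.19703869359503204 0.6827369270761099 [-1.45732826  0.7213368   8.13517159]
```

View pics/w2.png

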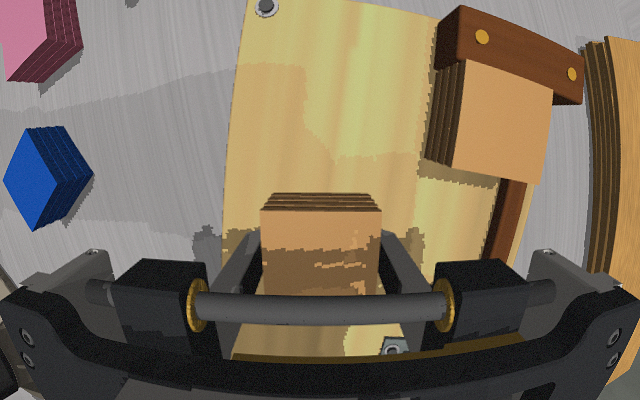

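Request:
step_arm:
  motion:
    - [[0.002,0.012,0,0.03],[0.004,0.025,0,0.06],[0.006,0.038,0,0.09],[0.008,0.051,0,0.12],[0.009,0.064,0,0.12],[0.01,0.077,0,0.12],[0.011,0.088,0,0.12],[0.011,0.092,0,0.12]]

```text
clock: 5.9
tool_pos: [0.6234, 0.0798, 0.0399]
tool_rot: [[0.312, 0.95, -0.0], [0.95, -0.312, 0.0], [0.0, -0.0, -1.0]]
contact_force: [-9.0, 1.1, 14.7]
opening: 0.68
```

```bash
cat >> h.py <<'E'
PJ=np.array([0.61267,0.02770,-0.3176])
def injig(w,p=PJ):
    c,s=np.cos(p[2]),np.sin(p[2]); d=np.asarray(w)[:2]-p[:2]; return np.array([c*d[0]+s*d[1],-s*d[0]+c*d[1]])
def st(o):
    R=o['tool_rot']; yaw=np.arctan2(R[1,1],R[0,1]); c,s=np.cos(PJ[2]),np.sin(PJ[2]); f=o['contact_force']
    print('t',o['clock'],'jig xy',injig(o['tool_pos']).round(4),'z',round(o['tool_pos'][2],4),'yaw-jig',round(yaw-PJ[2],4),'open',round(o['opening'],3),'F jig',round(c*f[0]+s*f[1],1),round(-s*f[0]+c*f[1],1),round(f[2],1))
E
python3 - <<'E'
from h import *
from cell import manip
st(manip.observe())
E
```

```text
t 5.9 jig xy [-0.0061  0.0528] z 0.0399 yaw-jig 0.0005 open 0.68 F jig -8.9 -1.8 14.7
```

Request:
step_arm:
  motion:
    - [[0,0,-0.0005,0],[0,0,-0.001,0],[0,0,-0.001,0]]

```text
clock: 6.2
tool_pos: [0.6227, 0.0797, 0.0406]
tool_rot: [[0.312, 0.95, 0.0], [0.95, -0.312, -0.0], [-0.0, 0.0, -1.0]]
contact_force: [-0.2, -0.1, -1.1]
opening: 0.68
```

```bash
python3 - <<'E'
from h import *
from cell import manip
st(manip.observe())
s=manip.snapshot('wrist'); pickle.dump(s,open('/tmp/w3.pkl','wb')); cv2.imwrite('pics/w3.png',s['pixels'])
s=manip.snapshot('side'); im=cv2.resize(s['pixels'][150:290,280:460],None,fx=4,fy=4); cv2.imwrite('pics/s3.png',im)
E
```

```text
t 6.2 jig xy [-0.0067  0.0526] z 0.0406 yaw-jig 0.0006 open 0.68 F jig -0.1 -0.2 -1.1
```

View pics/w3.png

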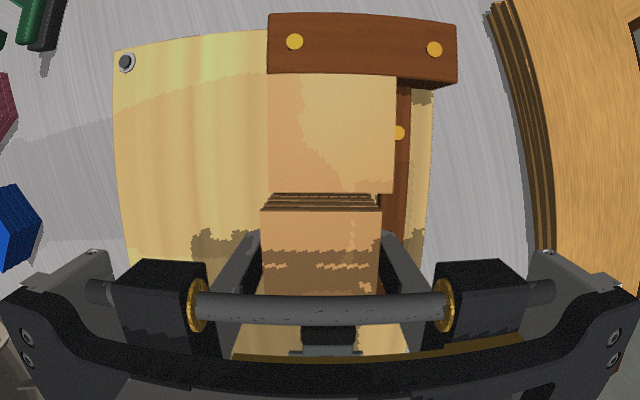

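View pics/s3.png

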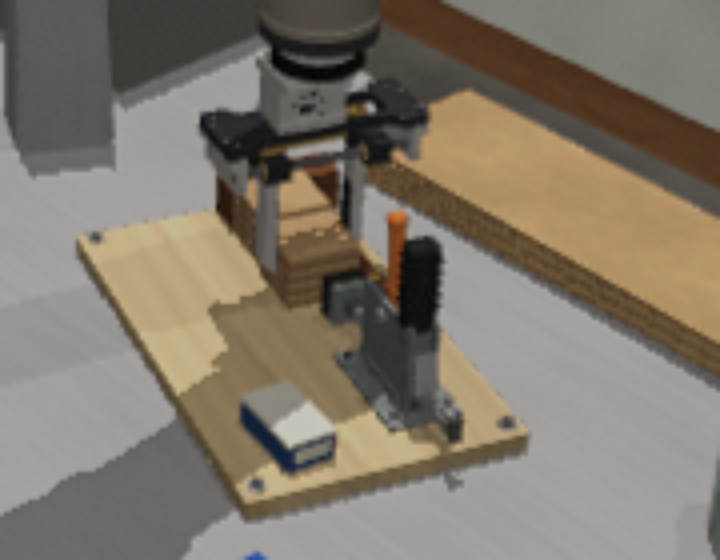

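Request:
step_arm:
  motion:
    - [[0,0.002,0.0004,0],[0,0.004,0.0004,0],[0,0.006,0.0004,0],[0,0.007,0.0004,0],[0,0.008,0.0004,0],[0,0.008,0.0004,0]]

```text
clock: 6.9
tool_pos: [0.6281, 0.0781, 0.0397]
tool_rot: [[0.311, 0.95, -0.005], [0.95, -0.311, 0.001], [-0.0, -0.005, -1.0]]
contact_force: [-14.7, 4.1, 11.5]
opening: 0.679
```

```bash
python3 - <<'E'
from h import *
from cell import manip
st(manip.observe())
E
```

```text
t 6.9 jig xy [-0.0011  0.0527] z 0.0397 yaw-jig 0.001 open 0.679 F jig -15.3 -0.7 11.5
```

Request:
step_arm:
  motion:
    - [[0,0.0,-0.0004,0],[0,0.0,-0.0006,0],[0,0.0,-0.0006,0]]

```text
clock: 7.2
tool_pos: [0.6282, 0.0781, 0.0399]
tool_rot: [[0.311, 0.95, -0.005], [0.95, -0.311, 0.001], [-0.001, -0.005, -1.0]]
contact_force: [-11.0, 4.7, 3.7]
opening: 0.68
```

```bash
python3 - <<'E'
from h import *
from cell import manip
st(manip.observe())
E
```

```text
t 7.2 jig xy [-0.001   0.0527] z 0.0399 yaw-jig 0.0011 open 0.68 F jig -11.9 1.0 3.7
```

Request:
step_arm:
  motion:
    - [[0.002,-0.001,0,0],[0.005,-0.001,0,0],[0.008,-0.001,0,0],[0.01,-0.001,0,0],[0.011,-0.001,0,0],[0.012,-0.001,0,0],[0.012,-0.001,0,0]]

```text
clock: 7.9
tool_pos: [0.6315, 0.0881, 0.04]
tool_rot: [[0.312, 0.95, -0.004], [0.95, -0.312, -0.001], [-0.002, -0.003, -1.0]]
contact_force: [-8.1, -1.6, 1.1]
opening: 0.682
```

```bash
python3 - <<'E'
from h import *
from cell import manip
st(manip.observe())
s=manip.snapshot('wrist'); pickle.dump(s,open('/tmp/w4.pkl','wb')); cv2.imwrite('pics/w4.png',s['pixels'])
E
```

```text
t 7.9 jig xy [-0.001   0.0632] z 0.04 yaw-jig 0.0001 open 0.682 F jig -7.2 -4.0 1.1
```

View pics/w4.png

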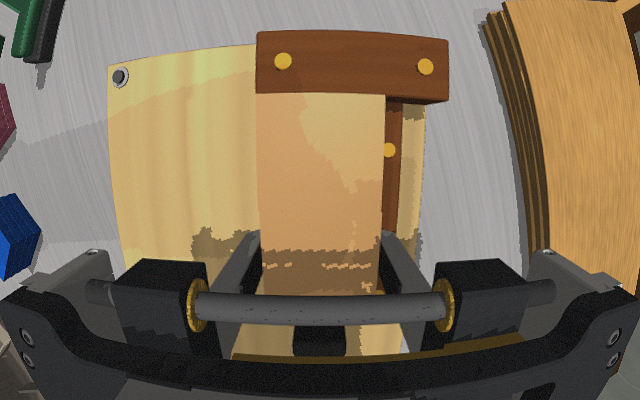

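Request:
step_arm:
  motion:
    - [[0.001,0,0,0],[0.002,0,0,0],[0.002,0,0,0],[0.002,0,0,0]]

```text
clock: 8.35
tool_pos: [0.6316, 0.0885, 0.0399]
tool_rot: [[0.313, 0.95, -0.005], [0.95, -0.313, -0.002], [-0.004, -0.004, -1.0]]
contact_force: [-11.4, -8.3, 3.5]
opening: 0.681
```

```bash
python3 - <<'E'
from h import *
from cell import manip
st(manip.observe())
E
```

```text
t 8.35 jig xy [-0.001   0.0637] z 0.0399 yaw-jig -0.0009 open 0.681 F jig -8.2 -11.4 3.5
```

Request:
step_arm:
  motion:
    - [[0,0,0,0],[0,0,0,0],[0,0,0,0],[0,0,0,0]]
  claw: 1.0

```text
clock: 8.75
tool_pos: [0.6342, 0.091, 0.0408]
tool_rot: [[0.312, 0.95, 0.0], [0.95, -0.312, 0.0], [0.0, 0.0, -1.0]]
contact_force: [-0.4, -0.1, 0.4]
opening: 0.979
```

```bash
python3 - <<'E'
from h import *
from cell import manip
o=manip.observe(); st(o); print(o['joints'])
s=manip.snapshot('wrist'); pickle.dump(s,open('/tmp/w5.pkl','wb')); cv2.imwrite('pics/w5.png',s['pixels'])
E
```

```text
t 8.75 jig xy [0.0006 0.0669] z 0.0408 yaw-jig 0.0008 open 0.979 F jig -0.3 -0.2 0.4
[-0.61659654  0.60781936  0.51057707  1.83446871 -0.39880712  0.80207117
 -0.21757734]
```

View pics/w5.png

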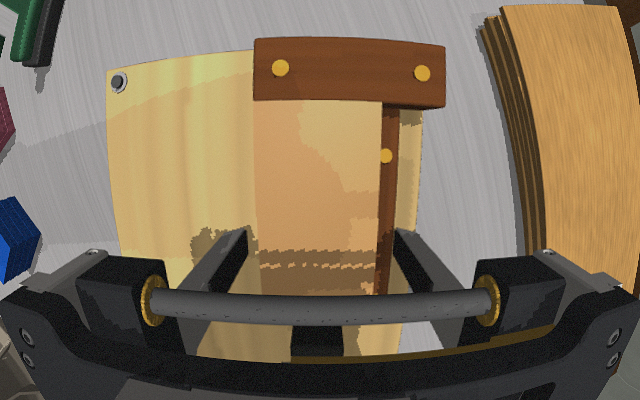

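Request:
step_arm:
  motion:
    - [[0,0,-0.02,0],[0,0,-0.06,0],[0,0,-0.105,0],[0,0,-0.15,0],[0,0,-0.195,0],[0,0,-0.23,0],[0,0,-0.24,0]]

```text
clock: 9.5
tool_pos: [0.6353, 0.0908, 0.2849]
tool_rot: [[0.312, 0.95, 0.005], [0.95, -0.312, 0.002], [0.003, 0.004, -1.0]]
contact_force: [-0.2, -0.5, -1.2]
opening: 1.0
```

```bash
python3 - <<'E'
from h import *
from cell import manip
o=manip.observe(); st(o); print(o['joints'])
s=manip.snapshot('wrist'); pickle.dump(s,open('/tmp/w6.pkl','wb')); im=s['pixels'].copy()
H=np.array([(-32,30,66),(32,30,66),(32,90,66),(-32,90,66)])/1000
cv2.imwrite('pics/w6.png',cv2.resize(im[60:260,220:480],None,fx=3,fy=3,interpolation=cv2.INTER_CUBIC))
u=proj(s,jw(PJ,np.r_[H,np.array([(-32,150,66),(32,150,66),(0,-130,166),(0,-121,137)])/1000]),True); print(((u-[220,60])*3).round(0).tolist())
for t in ['grip_top','trigger_front','grip_point']: print(t,[([round(float(v),1) for v in d['position']],round(d['p'],2)) for d in manip.mark_of(s,t)][:3])
print(u[-2:])
E
```

```text
t 9.5 jig xy [0.0018 0.067 ] z 0.2849 yaw-jig 0.0004 open 1.0 F jig -0.0 -0.6 -1.2
[-0.72707077  0.35675493  0.64623236  1.62141534 -0.22602124  1.23379345
 -0.35419546]
[[223.0, 447.0], [366.0, 447.0], [369.0, 313.0], [220.0, 313.0], [219.0, 174.0], [370.0, 174.0], [295.0, 882.0], [295.0, 824.0]]
grip_top [([316.2, 354.2], 0.96)]
trigger_front []
grip_point [([320.1, 335.4], 0.59)]
[[318.22967586 353.87852004]
 [318.24038119 334.52260166]]
```

View pics/w6.png

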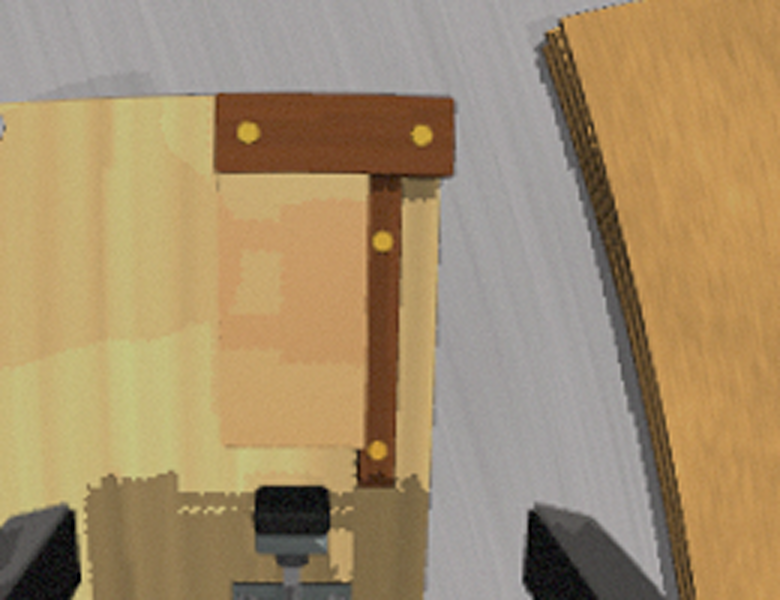

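Request:
step_arm:
  motion:
    - [[-0.01,0,0,-0.13],[-0.03,0,0.0,-0.26],[-0.06,0,0.0,-0.39],[-0.09,0,0.005,-0.52],[-0.12,-0.001,0.01,-0.65],[-0.15,-0.001,0.015,-0.78],[-0.17,-0.002,0.02,-0.91],[-0.188,-0.002,0.02,-1.04]]

```text
clock: 10.5
tool_pos: [0.5717, -0.0882, 0.2583]
tool_rot: [[-0.665, 0.747, -0.004], [0.747, 0.665, -0.0], [0.002, -0.003, -1.0]]
contact_force: [0.1, 0.3, 0.5]
opening: 0.998
```

```bash
python3 - <<'E'
from h import *
from cell import manip
o=manip.observe(); st(o); print(o['joints'])
E
```

```text
t 10.5 jig xy [-0.0027 -0.1229] z 0.2583 yaw-jig 1.0451 open 0.998 F jig -0.0 0.3 0.5
[-0.39169985  0.24317316  0.52301386  1.78590967 -0.13131435  1.15077133
  0.90025429]
```

Request:
step_arm:
  motion:
    - [[0,0,0,-0.13],[0,0,0,-0.26],[0,0,0,-0.39],[0,0,0,-0.53],[0,0,0,-0.53],[0,0,0,-0.53]]

```text
clock: 11.1
tool_pos: [0.5729, -0.0872, 0.2595]
tool_rot: [[-0.949, 0.317, -0.002], [0.317, 0.949, -0.0], [0.002, -0.001, -1.0]]
contact_force: [0.7, 0.1, -0.1]
opening: 0.998
```

```bash
python3 - <<'E'
from h import *
from cell import manip
o=manip.observe(); st(o)
s=manip.snapshot('wrist'); pickle.dump(s,open('/tmp/w7.pkl','wb')); im=s['pixels'].copy()
for q in [(0,-130,166),(0,-121,137),(-13,-141,166),(13,-141,166),(13,-119,166),(-13,-119,166)]:
    u=proj(s,jw(PJ,np.array(q)/1000),True)[0]; cv2.circle(im,(int(round(u[0])),int(round(u[1]))),2,(0,255,0),-1); print(q,u.round(1))
for t in ['grip_top','trigger_front','grip_point']: print(t,[([round(float(v),1) for v in d['position']],round(d['p'],2)) for d in manip.mark_of(s,t)][:3])
cv2.imwrite('pics/w7.png',im)
R=o['tool_rot']; print(R.T@(jw(PJ,[[0,-.121,.118]])[0]-o['tool_pos']))
E
```

```text
t 11.1 jig xy [-0.0019 -0.1216] z 0.2595 yaw-jig 1.5662 open 0.998 F jig 0.7 0.4 -0.1
(0, -130, 166) [310.8 207.4]
(0, -121, 137) [320.6 200. ]
(-13, -141, 166) [298.5 193.5]
(13, -141, 166) [299.1 221. ]
(13, -119, 166) [322.9 220.9]
(-13, -119, 166) [322.8 193.4]
grip_top [([311.0, 208.2], 0.86), ([487.5, 181.9], 0.32)]
trigger_front [([353.9, 196.0], 0.9)]
grip_point [([321.7, 196.7], 0.65)]
[-0.0021617   0.0006681   0.14149423]
```

View pics/w7.png

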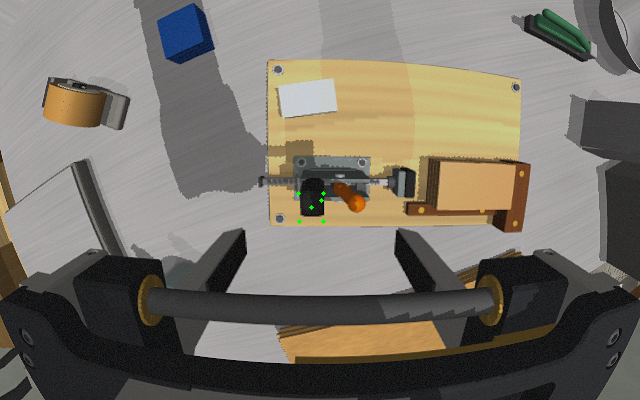

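```bash
python3 - <<'E'
from h import *
s=load('w7'); im=s['pixels'][140:250,250:430]
cv2.imwrite('pics/w7c.png',cv2.resize(im,None,fx=4,fy=4,interpolation=cv2.INTER_CUBIC))
E
```

```text
(no output)
```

View pics/w7c.png

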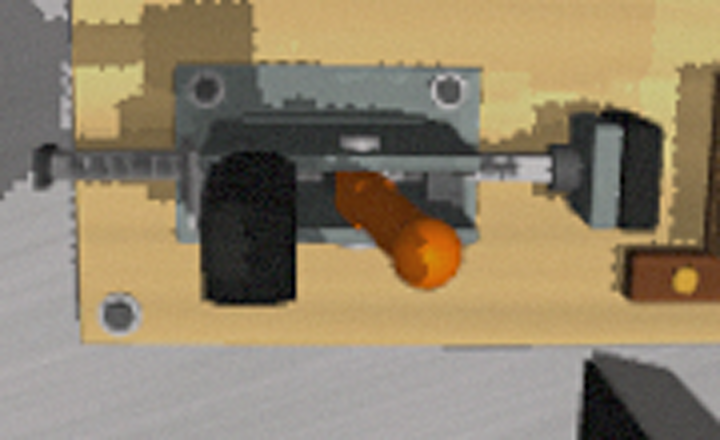

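```bash
python3 - <<'E'
from h import *
s=load('w7')
for q in [(0,-87.2,168),(0,-130,166),(0,-146,98),(-13,-66,98),(-13,-146,98),(13,-66,98),(-13,-130,88),(-165,190,18),(-165,-195,18),(70,-195,18)]:
    print(q,proj(s,jw(PJ,np.array(q)/1000),True)[0].round(1))
E
```

```text
(0, -87.2, 168) [357.8 207.7]
(0, -130, 166) [310.8 207.4]
(0, -146, 98) [298.4 192.1]
(-13, -66, 98) [369.4 180.6]
(-13, -146, 98) [298.2 180.7]
(13, -66, 98) [368.7 203. ]
(-13, -130, 88) [312.7 179.2]
(-165, 190, 18) [519.8  79. ]
(-165, -195, 18) [265.6  61.9]
(70, -195, 18) [269.6 228.3]
```

Request:
step_arm:
  motion:
    - [[0,0.0075,0.03,-0.004],[0,0.0075,0.06,-0.004],[0,0.0075,0.09,-0.004],[0,0.0075,0.115,-0.004],[0,0.0075,0.135,-0.004],[0,0.0075,0.1415,-0.004],[0,0.0015,0.1415,-0.004],[0,0.0015,0.1415,-0.004]]
  claw: 1.0

```text
clock: 12.1
tool_pos: [0.5741, -0.0869, 0.1201]
tool_rot: [[-0.951, 0.31, 0.001], [0.31, 0.951, -0.0], [-0.001, -0.0, -1.0]]
contact_force: [-0.1, 0.5, 0.2]
opening: 1.0
```

```bash
python3 - <<'E'
from h import *
from cell import manip
o=manip.observe(); st(o)
s=manip.snapshot('wrist'); pickle.dump(s,open('/tmp/w8.pkl','wb')); cv2.imwrite('pics/w8.png',s['pixels'])
s=manip.snapshot('side'); im=cv2.resize(s['pixels'][150:290,280:460],None,fx=4,fy=4); cv2.imwrite('pics/s8.png',im)
E
```

```text
t 12.1 jig xy [-0.0009 -0.1209] z 0.1201 yaw-jig 1.5731 open 1.0 F jig -0.2 0.4 0.2
```

View pics/w8.png

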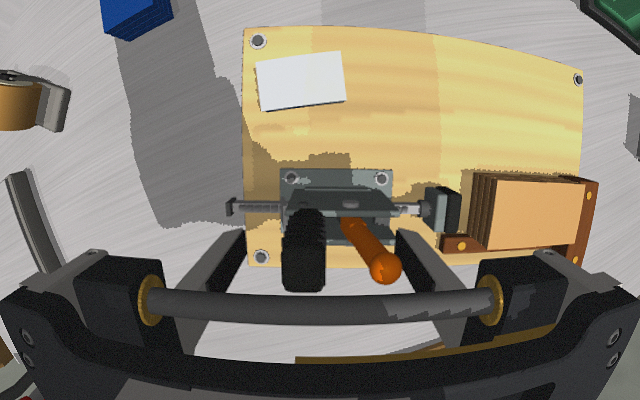

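View pics/s8.png

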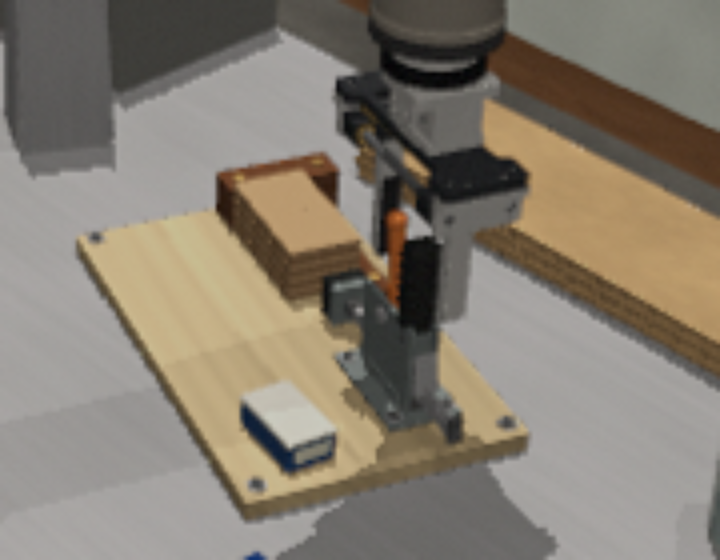

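```bash
python3 - <<'E'
from h import *
s=load('side0'); R=cv2.Rodrigues(np.array(s['rvec']))[0]; c=-R.T@np.array(s['tvec']).ravel(); print('side cam',c,injig(c))
w=load('w8')
for n,q in {'backfinger tip in':(-1,-168,120),'back tip outer':(-1,-180,120),'front tip':(-1,-74,120),'grip top':(0,-130,166),'grip -x back top':(-13,-141,166),'ball':(0,-87.2,168),'trig52':(0,-92,137),'grip z120':(0,-130,120)}.items():
    X=jw(PJ,np.array(q)/1000); print(n,'side crop',((proj(s,X)[0]-[280,150])*4).round(0),'wrist',proj(w,X,True)[0].round(1))
E
```

```text
side cam [-0.38237406 -0.94460961  0.97511576] [-0.64163943 -1.23442193]
backfinger tip in side crop [444. 318.] wrist [245.4 241.4]
back tip outer side crop [452. 327.] wrist [227.4 240.9]
front tip side crop [386. 253.] wrist [393.9 241.8]
grip top side crop [426. 239.] wrist [300.9 278.4]
grip -x back top side crop [417. 250.] wrist [277.1 253.7]
ball side crop [399. 208.] wrist [389.1 279.4]
trig52 side crop [399. 246.] wrist [370.  254.4]
grip z120 side crop [421. 291.] wrist [305.2 243.7]
```

Request:
step_arm:
  motion:
    - [[0.0025,0.0005,0.001,0],[0.0025,0.0005,0.001,0],[0.0025,0.0005,0.001,0],[0.0025,0.0005,0.001,0],[0.0025,0.0005,0.001,0],[0.0025,0.0005,0.001,0],[0.0025,0.0005,0.001,0]]
  claw: 0.0
  grip_force: 14

```text
clock: 12.9
tool_pos: [0.5725, -0.0834, 0.1187]
tool_rot: [[-0.951, 0.308, 0.001], [0.308, 0.951, 0.001], [-0.001, 0.001, -1.0]]
contact_force: [0.5, 3.3, 6.6]
opening: 0.477
```

```bash
python3 - <<'E'
from h import *
from cell import manip
o=manip.observe(); st(o)
s=manip.snapshot('wrist'); pickle.dump(s,open('/tmp/w9.pkl','wb')); cv2.imwrite('pics/w9.png',s['pixels'])
E
```

```text
t 12.9 jig xy [-0.0035 -0.1181] z 0.1187 yaw-jig 1.5755 open 0.477 F jig -0.5 3.3 6.6
```

View pics/w9.png

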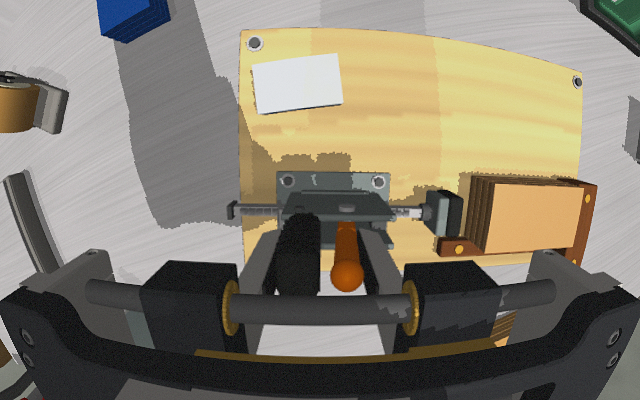

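Request:
step_arm:
  motion:
    - [[0,0,0,0],[0,0,0,0],[0,0,0,0]]

```text
clock: 13.25
tool_pos: [0.5721, -0.0846, 0.1186]
tool_rot: [[-0.951, 0.309, 0.001], [0.309, 0.951, 0.0], [-0.001, 0.0, -1.0]]
contact_force: [-2.0, -0.7, 6.3]
opening: 0.449
```

```bash
python3 - <<'E'
from h import *
from cell import manip
o=manip.observe(); st(o)
E
```

```text
t 13.25 jig xy [-0.0035 -0.1194] z 0.1186 yaw-jig 1.5742 open 0.449 F jig -1.6 -1.3 6.3
```

Request:
step_arm:
  motion:
    - [[0,0,0,0],[0,0,0,0]]
  grip_force: 22
  claw: 0.0

```text
clock: 13.45
tool_pos: [0.572, -0.0848, 0.1186]
tool_rot: [[-0.951, 0.309, 0.001], [0.309, 0.951, -0.0], [-0.001, 0.0, -1.0]]
contact_force: [-0.9, -0.3, 6.5]
opening: 0.444
```

```bash
python3 - <<'E'
from h import *
from cell import manip
o=manip.observe(); st(o)
s=manip.snapshot('wrist'); pickle.dump(s,open('/tmp/w10.pkl','wb')); cv2.imwrite('pics/w10.png',s['pixels'])
print([([round(float(v),1) for v in d['position']],round(d['p'],2)) for d in manip.mark_of(s,'pad_face')][:3])
cv2.imwrite('pics/w10c.png',cv2.resize(s['pixels'][160:300,220:460],None,fx=3,fy=3,interpolation=cv2.INTER_CUBIC))
E
```

```text
t 13.45 jig xy [-0.0035 -0.1195] z 0.1186 yaw-jig 1.5741 open 0.444 F jig -0.8 -0.6 6.5
[([457.3, 211.3], 0.88)]
```

View pics/w10c.png

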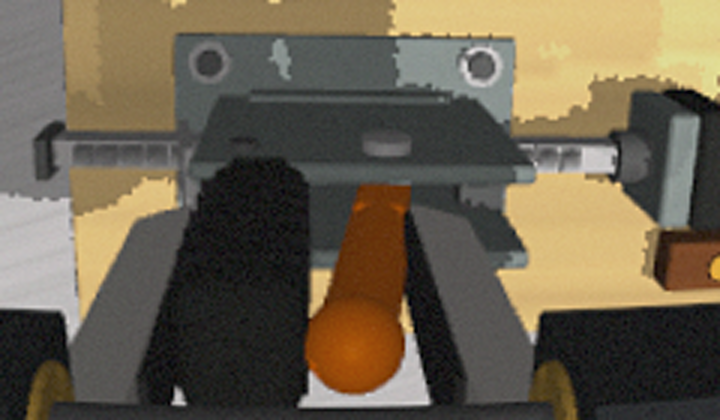

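Request:
step_arm:
  motion:
    - [[0,0,0,0],[0,0,0,0],[0,0,0,0],[0,0,0,0],[0,0,0,0],[0,0,0,0],[0,0,0,0]]
  claw: 0.9
  grip_force: 18

```text
clock: 14.25
tool_pos: [0.5716, -0.0845, 0.1182]
tool_rot: [[-0.951, 0.309, -0.0], [0.309, 0.951, -0.0], [0.0, -0.0, -1.0]]
contact_force: [0.6, -0.1, -0.2]
opening: 0.902
```

```bash
python3 - <<'E'
from h import *
from cell import manip
o=manip.observe(); st(o)
s=manip.snapshot('wrist'); pickle.dump(s,open('/tmp/w11.pkl','wb'))
cv2.imwrite('pics/w11c.png',cv2.resize(s['pixels'][160:300,220:460],None,fx=3,fy=3,interpolation=cv2.INTER_CUBIC))
E
```

```text
t 14.25 jig xy [-0.004  -0.1195] z 0.1182 yaw-jig 1.5746 open 0.902 F jig 0.6 0.1 -0.2
```

View pics/w11c.png

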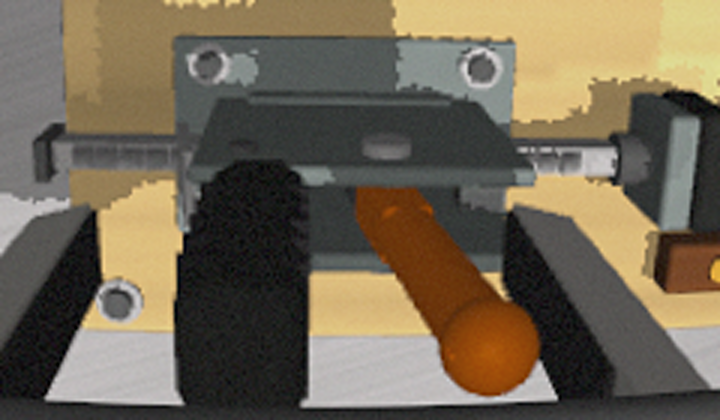

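Request:
step_arm:
  motion:
    - [[0,0,0,0],[0,0,0,0],[0,0,0,0],[0,0,0,0],[0,0,0,0],[0,0,0,0],[0,0,0,0],[0,0,0,0]]
  claw: 0.0
  grip_force: 18

```text
clock: 15.1
tool_pos: [0.572, -0.0847, 0.1187]
tool_rot: [[-0.951, 0.309, 0.001], [0.309, 0.951, 0.0], [-0.001, 0.0, -1.0]]
contact_force: [-0.6, -0.3, 6.0]
opening: 0.449
```

Request:
step_arm:
  motion:
    - [[0,0,0,0],[0,0,0,0],[0,0,0,0],[0,0,0,0],[0,0,0,0],[0,0,0,0],[0,0,0,0]]
  claw: 0.9

```text
clock: 15.8
tool_pos: [0.5716, -0.0845, 0.1182]
tool_rot: [[-0.951, 0.309, -0.0], [0.309, 0.951, -0.0], [0.0, -0.0, -1.0]]
contact_force: [0.4, 0.3, -0.1]
opening: 0.9
```

```bash
python3 - <<'E'
from h import *
from cell import manip
o=manip.observe(); st(o)
s=manip.snapshot('wrist'); pickle.dump(s,open('/tmp/w12.pkl','wb'))
cv2.imwrite('pics/w12c.png',cv2.resize(s['pixels'][160:300,220:480],None,fx=3,fy=3,interpolation=cv2.INTER_CUBIC))
E
```

```text
t 15.8 jig xy [-0.0039 -0.1194] z 0.1182 yaw-jig 1.5746 open 0.9 F jig 0.3 0.4 -0.1
```

View pics/w12c.png

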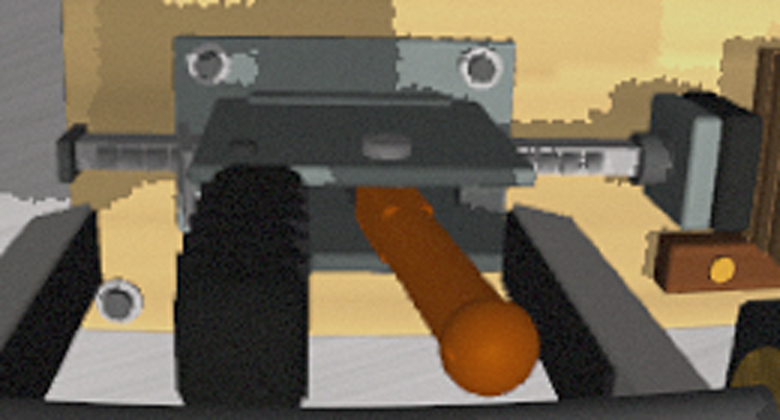

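Request:
step_arm:
  motion:
    - [[0,0,0,0],[0,0,0,0],[0,0,0,0],[0,0,0,0],[0,0,0,0],[0,0,0,0],[0,0,0,0],[0,0,0,0]]
  claw: 0.0
  grip_force: 18

```text
clock: 16.65
tool_pos: [0.572, -0.0847, 0.1187]
tool_rot: [[-0.951, 0.309, 0.001], [0.309, 0.951, 0.0], [-0.001, 0.0, -1.0]]
contact_force: [-0.6, -0.4, 5.8]
opening: 0.446
```

Request:
step_arm:
  motion:
    - [[0,0,0,0],[0,0,0,0],[0,0,0,0],[0,0,0,0],[0,0,0,0],[0,0,0,0],[0,0,0,0]]
  claw: 0.9

```text
clock: 17.35
tool_pos: [0.5716, -0.0845, 0.1182]
tool_rot: [[-0.951, 0.309, -0.0], [0.309, 0.951, -0.0], [0.0, -0.0, -1.0]]
contact_force: [-0.1, -0.3, 0.1]
opening: 0.901
```

Request:
step_arm:
  motion:
    - [[0,0,0,0],[0,0,0,0],[0,0,0,0],[0,0,0,0],[0,0,0,0],[0,0,0,0],[0,0,0,0],[0,0,0,0]]
  claw: 0.0
  grip_force: 18

```text
clock: 18.15
tool_pos: [0.572, -0.0847, 0.1187]
tool_rot: [[-0.951, 0.309, 0.001], [0.309, 0.951, 0.0], [-0.001, 0.0, -1.0]]
contact_force: [-1.6, -0.3, 6.9]
opening: 0.45
```

Request:
step_arm:
  motion:
    - [[0,0,0,0],[0,0,0,0],[0,0,0,0],[0,0,0,0],[0,0,0,0],[0,0,0,0],[0,0,0,0]]
  claw: 0.9

```text
clock: 18.85
tool_pos: [0.5716, -0.0845, 0.1181]
tool_rot: [[-0.951, 0.309, -0.0], [0.309, 0.951, -0.0], [0.0, -0.0, -1.0]]
contact_force: [0.2, -0.4, -0.2]
opening: 0.9
```

```bash
python3 - <<'E'
from h import *
from cell import manip
o=manip.observe(); st(o)
s=manip.snapshot('wrist'); pickle.dump(s,open('/tmp/w13.pkl','wb'))
cv2.imwrite('pics/w13c.png',cv2.resize(s['pixels'][140:300,220:480],None,fx=3,fy=3,interpolation=cv2.INTER_CUBIC))
E
```

```text
t 18.85 jig xy [-0.004  -0.1195] z 0.1181 yaw-jig 1.5745 open 0.9 F jig 0.3 -0.3 -0.2
```

View pics/w13c.png

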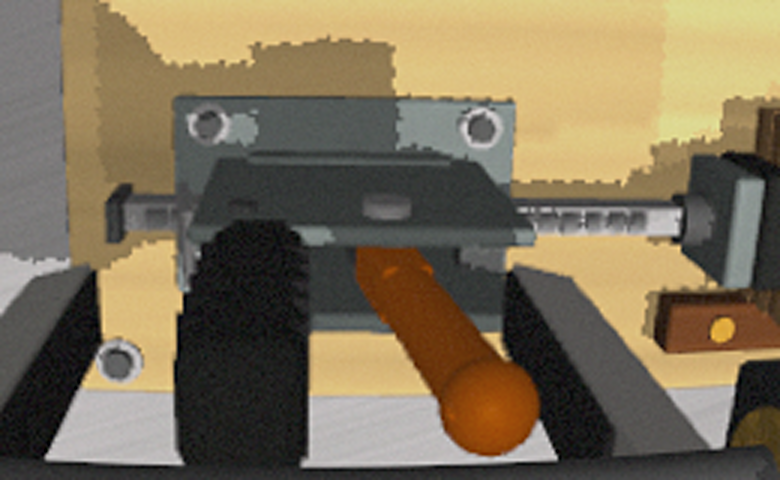

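Request:
step_arm:
  motion:
    - [[0,0,0,0],[0,0,0,0],[0,0,0,0],[0,0,0,0],[0,0,0,0],[0,0,0,0],[0,0,0,0],[0,0,0,0]]
  claw: 0.0
  grip_force: 18

```text
clock: 19.7
tool_pos: [0.5727, -0.0828, 0.1187]
tool_rot: [[-0.952, 0.307, 0.002], [0.307, 0.952, 0.002], [-0.001, 0.002, -1.0]]
contact_force: [1.7, 8.1, 5.3]
opening: 0.486
```

```bash
python3 - <<'E'
from h import *
from cell import manip
o=manip.observe(); st(o)
s=manip.snapshot('wrist'); pickle.dump(s,open('/tmp/w14.pkl','wb'))
cv2.imwrite('pics/w14c.png',cv2.resize(s['pixels'][140:300,360:620],None,fx=3,fy=3,interpolation=cv2.INTER_CUBIC))
E
```

```text
t 19.7 jig xy [-0.0035 -0.1175] z 0.1187 yaw-jig 1.5758 open 0.486 F jig -0.9 8.3 5.3
```

View pics/w14c.png

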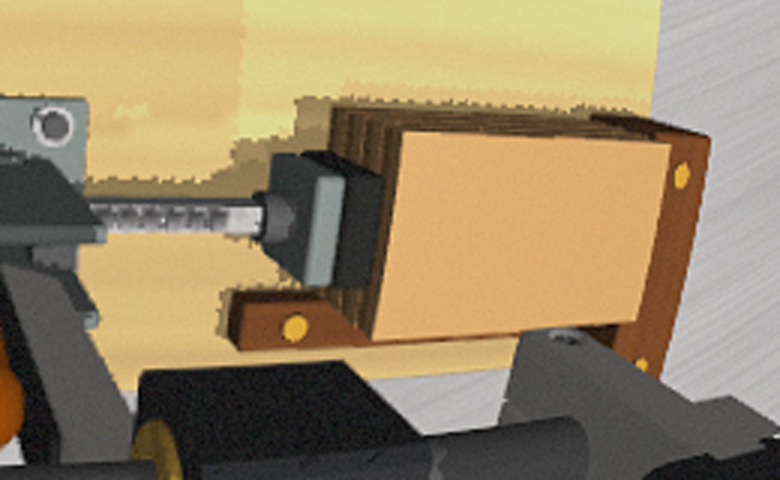

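Request:
step_arm:
  motion:
    - [[0,0,0,0],[0,0,0,0],[0,0,0,0],[0,0,0,0],[0,0,0,0]]

```text
clock: 20.25
tool_pos: [0.5727, -0.0828, 0.1187]
tool_rot: [[-0.952, 0.307, 0.002], [0.307, 0.952, 0.002], [-0.001, 0.002, -1.0]]
contact_force: [3.7, 9.5, 5.6]
opening: 0.491
```

```bash
python3 - <<'E'
from h import *
from cell import manip
o=manip.observe(); st(o)
s=manip.snapshot('wrist'); pickle.dump(s,open('/tmp/w15.pkl','wb'));cv2.imwrite('pics/w15.png',s['pixels'])
s=manip.snapshot('side'); cv2.imwrite('pics/s15.png',cv2.resize(s['pixels'][150:290,280:460],None,fx=4,fy=4))
E
```

```text
t 20.25 jig xy [-0.0035 -0.1175] z 0.1187 yaw-jig 1.5759 open 0.491 F jig 0.6 10.2 5.6
```

View pics/w15.png

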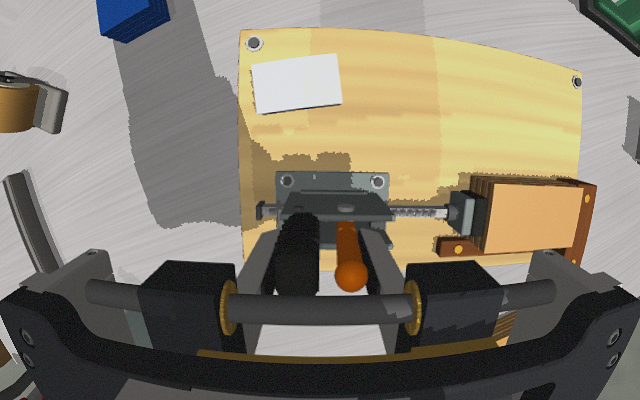

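View pics/s15.png

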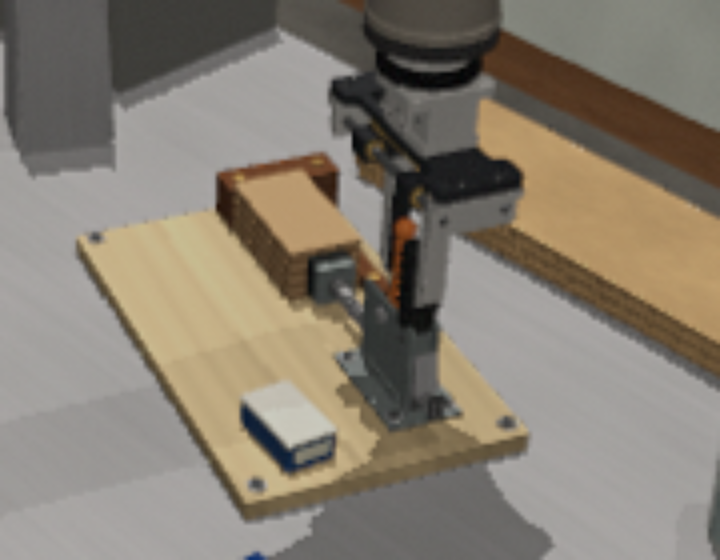

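```bash
python3 - <<'E'
from h import *
from cell import manip
s=manip.snapshot('wrist'); pickle.dump(s,open('/tmp/w16.pkl','wb'))
for t in ['pad_face','loose_half_center','first_half_center','trigger_front']:
    for d in manip.mark_of(s,t)[:2]: print(t,np.round(d['position'],1),round(d['p'],2),(injig(back(s,d['position'],.045,True))*1000).round(1))
for q in [(-32,30,66),(32,30,66),(-32,150,66),(-35,150,58),(-18,30,65),(-18,30,27),(-32,30,18)]: print(q,((proj(s,jw(PJ,np.array(q)/1000),True)[0]-[430,160])*5).round(0))
cv2.imwrite('pics/w16c.png',cv2.resize(s['pixels'][160:270,430:590],None,fx=5,fy=5,interpolation=cv2.INTER_CUBIC))
E
```

```text
pad_face [477.4 211.2] 0.71 [-3.2 29.4]
loose_half_center [133.3   0.3] 0.6 [-208.2 -296. ]
loose_half_center [501.7 216.2] 0.55 [ 2.  58.7]
first_half_center [547.  211.4] 0.68 [ -2.5 120.1]
first_half_center [298.8  90.3] 0.48 [-103.9 -134.9]
trigger_front [357.7 257.1] 0.9 [ 39.5 -83.2]
(-32, 30, 66) [314. 126.]
(32, 30, 66) [263. 474.]
(-32, 150, 66) [762. 143.]
(-35, 150, 58) [738. 121.]
(-18, 30, 65) [302. 204.]
(-18, 30, 27) [206. 158.]
(-32, 30, 18) [193.  80.]
```

View pics/w16c.png

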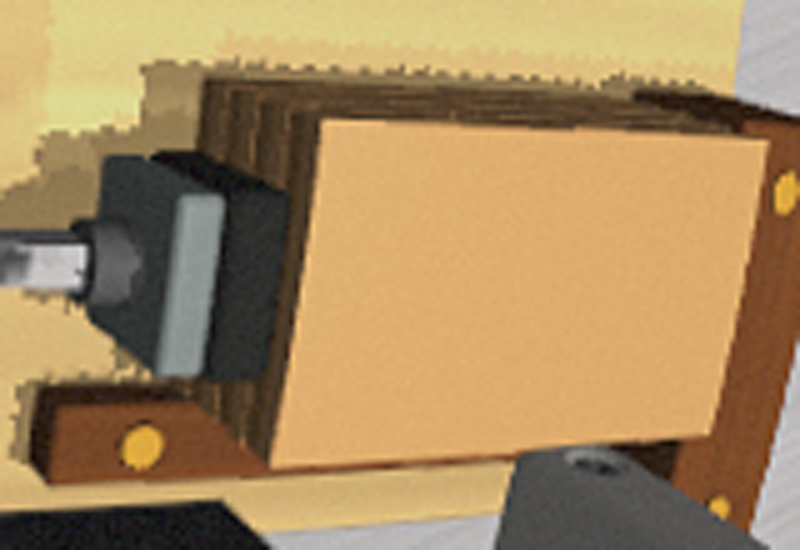

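Request:
step_arm:
  motion:
    - [[0,0,0,0],[0,0,0,0],[0,0,0,0],[0,0,0,0],[0,0,0,0],[0,0,0,0]]
  claw: 0.0
  grip_force: 20

```text
clock: 21.2
tool_pos: [0.5726, -0.0829, 0.1187]
tool_rot: [[-0.952, 0.308, 0.002], [0.308, 0.952, 0.002], [-0.001, 0.002, -1.0]]
contact_force: [2.3, 9.3, 6.0]
opening: 0.489
```

```bash
python3 - <<'E'
from h import *
from cell import manip
st(manip.observe())
s=manip.snapshot('wrist'); cv2.imwrite('pics/w17c.png',cv2.resize(s['pixels'][160:270,430:590],None,fx=5,fy=5,interpolation=cv2.INTER_CUBIC))
st(manip.observe())
E
```

```text
t 21.2 jig xy [-0.0035 -0.1175] z 0.1187 yaw-jig 1.5758 open 0.489 F jig -0.7 9.5 6.0
t 21.25 jig xy [-0.0035 -0.1175] z 0.1188 yaw-jig 1.5758 open 0.488 F jig -0.2 8.6 6.3
```

View pics/w17c.png

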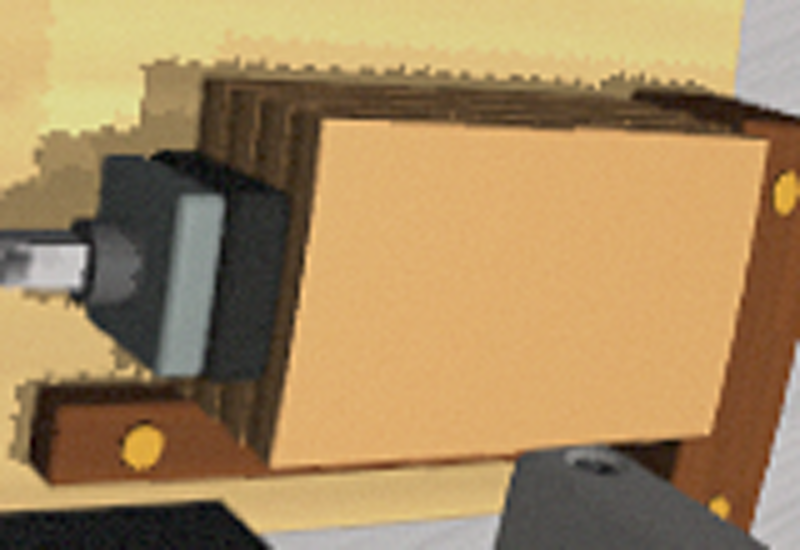

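```bash
python3 - <<'E'
from cell import manip
print(manip.close_job()); o=manip.observe(); print(o['clock'],o['opening'],o['contact_force'])
E
```

```text
the job is handed in; nothing more can be done
None
the job is handed in; nothing more can be done
```

The job is handed in at about 21 s. The loose half is home, and the pad is pressing on it with the trigger still held squeezed.

- **Placing the half:** I gripped the loose half by its x faces, with the fingertips above the rail. I turned it square, slid it along the board to the side rail (about 12 N) and then to the first half (about 11 N), and let go. While sliding, the gripper briefly pressed it down on the board with up to about 15 N, until I raised the arm by 1 mm. From above, its edges matched the home position within about 1 mm and no seam showed between the halves.
- **Clamping:** I pumped the trigger with four full squeezes. The gripper closed to 0.44–0.45 each time, and the jaw visibly moved one tooth per pump. The fifth squeeze stalled with the gripper at 0.49, about 0.22 rad of trigger, and I kept holding it with a 20 N grip. From the figures given, that should be roughly 25–37 N at the pad; I could not measure it directly.
- **Last checks:** The stall was steady over 1.5 s, and the picture shows the pad against the half with both halves tight at the stop and rail. I did not deliberately touch anything else on the bench, and the last pictures show nothing displaced.
- **Disagreements:** The wrist camera showed the clamp about 2–5 mm off my jig fit in x, so I moved the gripper 2.5 mm that way. The grip side also bears less than the trigger side, leaving about 9 N sideways on the wrist, well under the limit. The pad stalled after less jaw travel than 0.042 would need from fully back. The pad image put its face at 29 mm against the half's 30 mm, so I took it that the jaw had not started fully back.

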